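# Clamp the copper lid in the engraver's chuck

## Task

Set the copper lid upright on the face plate of the open bench chuck, between its three jaws, and let go of it without dropping it. Then turn the chuck's sleeve clockwise (seen from above) by one of its red pins until the three jaws have centred the lid and grip it firmly, and let go. Leave the steel lid and the blue lid where they are.

Things in the scene. Friction and masses are not known exactly. Their poses are not given: they have to be found in the camera images.
- copper_lid: The lid to clamp: copper with a brass finial, 150 g. Same form for all three lids: flat-bottomed round lid, 64 mm diameter, straight rim 10 mm high, low dome to 22 mm, thin neck 10 mm wide, and on top a finial: an upright cylinder 18 mm in diameter from 34 to 56 mm above the underside, with a small ball up to 63 mm. Origin: centre of the underside, z up.
- steel_lid: Bystander: polished steel lid with dark finial. Same form and size as the copper lid; origin at the centre of its underside.
- blue_lid: Bystander: blue enamelled lid with steel finial. Same form and size as the copper lid; origin at the centre of its underside.
- plate (a point): Centre of the chuck's round dark face plate (124 mm diameter), on its top surface, 55 mm above the table; z up along the chuck's axis. The chuck is fixed to the table. Its three jaws stand on the plate, 14 mm high, 120 degrees apart, the first along this point's +x.
- jaw0: Jaw along the plate's +x (at 0 degrees): steel block 20 mm wide, 14 mm high, with a smooth brass face. The body's origin lies on the chuck's axis at the plate's top when fully open, and moves towards -x of the plate as it closes. Inner face 44 mm from the axis when fully open.
- jaw1: The same jaw at +120 degrees (counter-clockwise from above).
- jaw2: The same jaw at +240 degrees.
- sleeve (a joint): Turn of the chuck's knurled aluminium sleeve (rad), 0 fully open to 1.75 fully closed, growing clockwise seen from above. All jaws move together: inner faces at 44 mm - 8 mm x angle from the axis, so they meet a 64 mm lid near 1.5. The sleeve is stiff (about 0.3 N m) and stays where it is left.
- pin0 (a point): Centre of the top of an upright red pin on the sleeve: 14 mm diameter, top 95 mm above the table, free for 53 mm below the top (down to its lug), 88 mm from the chuck's axis. It goes round with the sleeve. At sleeve 0 it lies at +60 degrees from the plate's x axis.
- pin1 (a point): The same: red pin at +180 degrees at sleeve 0.
- pin2 (a point): The same: red pin at +300 degrees at sleeve 0.
There are look-alikes about, which are no part of the job. Leave any purple look-alike of the part that bears plate alone.

How it is judged:
On the way, in this order (a step that is already met when the one before it is completed fails the run):
1. the copper lid stands flat on the face plate between the open jaws, let go (z of copper_lid in the frame of plate between -0.003 and 0.003 m and angle between copper_lid's own z axis and vertical below 0.06 rad and contact force between the fingers and copper_lid below 0.05 N and horizontal distance between copper_lid and plate below 0.014 m and value of joint sleeve below 0.8 rad and linear speed of copper_lid below 0.03 m/s), for 0.2 s.
2. the sleeve is turned and all three jaws grip the lid (z of copper_lid in the frame of plate between -0.003 and 0.003 m and angle between copper_lid's own z axis and vertical below 0.06 rad and horizontal distance between copper_lid and plate below 0.003 m and value of joint sleeve above 1.3 rad and contact force between each of jaw0, jaw1, jaw2 and copper_lid above 2 N), for 0.2 s.
At the end, for the whole second after the job is handed in: The copper lid rests flat on the face plate (underside within 3 mm of the plate, tilt under 0.06 rad), within 3 mm of the chuck's axis, the sleeve is turned past 1.3 rad, each of the three jaws presses on the lid with more than 2 N, and the lid and the sleeve are at rest (all of step 2 and contact force between the fingers and copper_lid below 0.05 N and linear speed of copper_lid below 0.01 m/s and velocity of joint sleeve between -0.05 and 0.05 rad/s); the robot touches nothing.
It fails at once if the steel lid is shifted by more than 20 mm (distance of steel_lid from where it was at the start of the episode above 0.02 m).
It fails at once if the blue lid is shifted by more than 20 mm (distance of blue_lid from where it was at the start of the episode above 0.02 m).
It fails at once if the copper lid is dropped (faster than 0.6 m/s while not held) (linear speed of copper_lid above 0.6 m/s and contact force between the fingers and copper_lid below 0.05 N).
It also fails if it takes over 51 s, if anything falls off the work surface, if the arm or the gripper's body presses on something with over 40 N, if the wrist force passes 120 N, or if a joint passes its speed limit or range.

## Robot

A 6-joint arm with a two-finger parallel gripper is mounted at the origin on the work surface. World frame = base frame: x ahead of the robot, y to its left, z up, the work surface at z = 0. Lengths are in m, angles in rad, forces in N, time in s.
With the tool pointing down it reaches from about 0.4 to 0.925 m from the base axis. Payload 12.5 kg.
Tool frame: the origin (TCP) lies midway between the tips of the shut fingers; the grasp point (between the pads) lies 19 mm behind it (robot.tcp_to_grasp is the z of the grasp point in the tool frame, in m); z points along the fingers, y is the line along which they close (so a half turn about z gives the same grasp; the last joint's range is limited). The gripper opens to 95 mm and grips with 3 to 60 N. Pads are 20 mm wide; open, the fingers measure 119 mm over their backs; the gripper's body (75 mm by 180 mm) begins 59 mm behind the grasp point.
Start: joints at [-1.308, 0.491, 1.559, -0, 1.092, -0.106], TCP at [0.225, -0.583, 0.215] pointing down, gripper open.
Joint ranges: [-3.1, 3.1], [-0.84, 2.19], [0.05, 2.79], [-1.13, 4.28], [0.06, 2.93], [-2.69, 2.69]. Speed limits (rad/s): [2.22, 2.22, 2.79, 3.14, 3.14, 3.14].

## Interface

Orientations are given as a rotation vector (axis times angle).
In Python, from cell import sense, cams, robot gives the robot as it stands.
- The arm moves only by the tool carry_out, never from a script. Its argument "steps" is one flat list of numbers, 7 for each row, row after row: the shift along the tool's x, y, z in mm, then the turn, a rotation vector about the tool's x, y, z in rad, then the opening, from 0 (shut) to 1 (fully open). In form: [x, y, z, rx, ry, rz, grip, x, y, z, rx, ry, rz, grip, ...]. A call has 1 to 8 rows; each row is the pose to reach, as a shift and turn from the pose commanded when the call began, along the tool's axes at that moment; what a row does not reach only later rows make up. A row lasts 1/10 s, in which the tool goes at most 50 mm and 8.59 degrees, less where a joint would pass 70% of its speed; a pose out of reach is approached as far as the arm can. A call with a gripper value outside its range is refused whole. The fingers move at their own pace and stop on an object; the grip force is fixed at half the most. Time passes only in rows, so rows that repeat a pose let the fingers close. It gives the time, the measured TCP pose, the force, the opening and the grip force at its end, in the units of the state.
- sense(): the state, without advancing time (a new reading comes with each control period).
- cams.grab_frame(name): name is "scene" or "side" or "wrist"; returns a dict with "pixels" (384x512x3 uint8, red, green, blue), "camera_matrix" (3x3 intrinsics, pixels), "k1" (the pictures are not rectified: a ray, as slopes to the right and down, at radius r is drawn at 1 + k1 r^2 times it, then the intrinsics apply), "R" (3x3) and "t" (3): a world point X has camera coordinates R X + t. Camera axes: x right, y down, z forward; pixel columns grow to the right and rows downward; lengths in m; the calibration is good to about 2 mm. A picture is of the moment at which its call begins. There is no depth.
- robot.finish_job(): hands the job in; it is judged then, once.
The state is a dict: "time_s": time; "q": joint angles; "joint_vel": joint speeds; "effort": joint torques, N m; "position": TCP position; "tool_rot": TCP orientation; "contact_force": force on the tool from outside, world axes, zero at the start; "moment": the same for the moment, N m; "width": opening from 0.0 (shut) to 1.0 (fully open); "gripper_force": force on a finger pad.
Only numpy, scipy, OpenCV 4.12 (cv2) and the standard library are available. Lean on these libraries where they do the work, as an engineer would, in place of code of your own. Each camera call takes 0.05 s, during which the arm holds its last target. There are 200 camera calls.

## Working session

There is one attempt and no reset: what is moved stays moved. The work goes in short steps, Python scripts to look and compute and a tool call to move; the robot and the scene stay as the last step left them, time stands still between calls to the robot, and variables do not carry over. Pictures are saved under pics/ and viewed, at most 10 in all, crops included, and the job is handed in when it is done.

Besides the shell and the picture viewer there is one more tool, called after "Call:" as name(argument=value, ...) on one line, values as JSON. carry_out: Moves the arm, as the interface text tells. Its arguments: {"type":"object","properties":{"steps":{"type":"array","items":{"type":"number"}}},"required":["steps"]}

```bash
mkdir -p pics
cat > h.py <<'E'
import numpy as np, cv2
from scipy.spatial.transform import Rotation as Rot
from cell import sense, cams, robot
def save(n,f):
    g=cams.grab_frame(n); cv2.imwrite(f'pics/{f}.png',g['pixels'][:,:,::-1]); np.savez(f'pics/{f}.npz',**g); return g
def load(f): return dict(np.load(f'pics/{f}.npz'))
def onplane(g,u,v,z):
    K=g['camera_matrix'];d=np.array([(u-K[0,2])/K[0,0],(v-K[1,2])/K[1,1]]);s=d.copy()
    for _ in range(20): s=d/(1+g['k1']*(s@s))
    R,t=g['R'],g['t'];c=-R.T@t;w=R.T@np.array([s[0],s[1],1]);return c+w*(z-c[2])/w[2]
def proj(g,X):
    c=g['R']@np.array(X)+g['t'];s=c[:2]/c[2];s=s*(1+g['k1']*(s@s));K=g['camera_matrix'];return K[0,0]*s[0]+K[0,2],K[1,1]*s[1]+K[1,2]
def rel(target):
    s=sense();R=Rot.from_rotvec(s['tool_rot']).as_matrix();return R.T@(np.array(target)-s['position'])*1000
E
python3 - <<'E'
from h import *
a=save('scene','s0');b=save('side','d0');
for g in(a,b):print((-g['R'].T@g['t']).round(3),g['camera_matrix'][0,0],g['k1'])
s=sense();print({k:np.round(v,3) for k,v in s.items()});print(Rot.from_rotvec(s['tool_rot']).as_matrix().round(3),robot.tcp_to_grasp)
cv2.imwrite('pics/both.png',cv2.resize(np.hstack([a['pixels'],b['pixels']])[:,:,::-1],(800,300)))
E
```

```text
[1.145 0.015 0.752] 413.4143023745668 0.0348828696132472
[0.151 0.862 0.676] 413.6318984886716 -0.14651009005399135
{'time_s': np.float64(0.1), 'q': array([-1.308,  0.492,  1.559,  0.   ,  1.092, -0.106]), 'joint_vel': array([-0.003, -0.001, -0.003, -0.001,  0.002,  0.001]), 'effort': array([ 2.0000e-03, -6.1362e+01, -2.5861e+01,  6.9000e-02,  4.7000e-02,
       -0.0000e+00]), 'position': array([ 0.225, -0.583,  0.214]), 'tool_rot': array([-3.087, -0.576,  0.   ]), 'contact_force': array([ 0.331, -0.007, -0.759]), 'moment': array([-0.027,  0.031, -0.03 ]), 'gripper_force': np.float64(0.0), 'width': np.float64(1.001)}
[[ 0.933  0.361 -0.   ]
 [ 0.361 -0.933  0.001]
 [ 0.    -0.001 -1.   ]] -0.0188
```

View pics/s0.png

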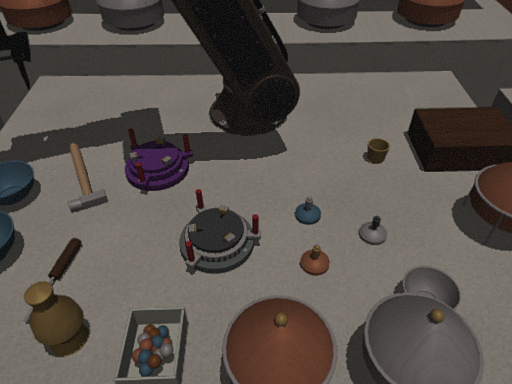

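View pics/d0.png

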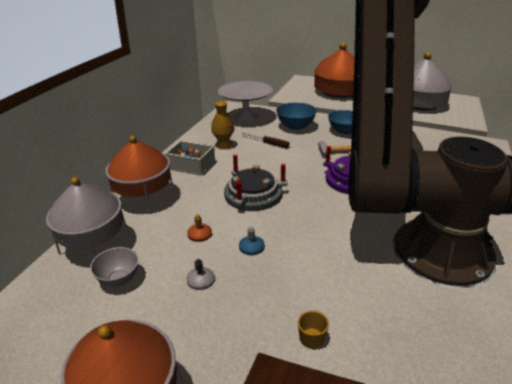

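The scene picture shows these look-alikes:
- **Lids:** the small copper lid with brass finial is at (315,260). The blue lid is at (308,211) and the steel lid at (373,230). Large copper and steel pot lids are at (280,340) and (420,340), and more pots stand at the back.
- **Chucks:** the aluminium one is at (217,235) and the purple look-alike at (157,165).

I choose the small copper lid and the aluminium chuck. In the side view they are at (199,229) and (253,187).

Run:
```python
from h import *
a=load('s0')['pixels'][:,:,::-1];b=load('d0')['pixels'][:,:,::-1]
c1=cv2.resize(a[175:285,170:340],None,fx=4.7,fy=4.7,interpolation=3)
cv2.imwrite('pics/c1.png',cv2.convertScaleAbs(c1,alpha=1.5))
c2=cv2.resize(b[145:260,170:300],None,fx=5,fy=5,interpolation=3)
cv2.imwrite('pics/c2.png',cv2.convertScaleAbs(c2,alpha=1.5))
```

```text
(no output)
```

View pics/c1.png

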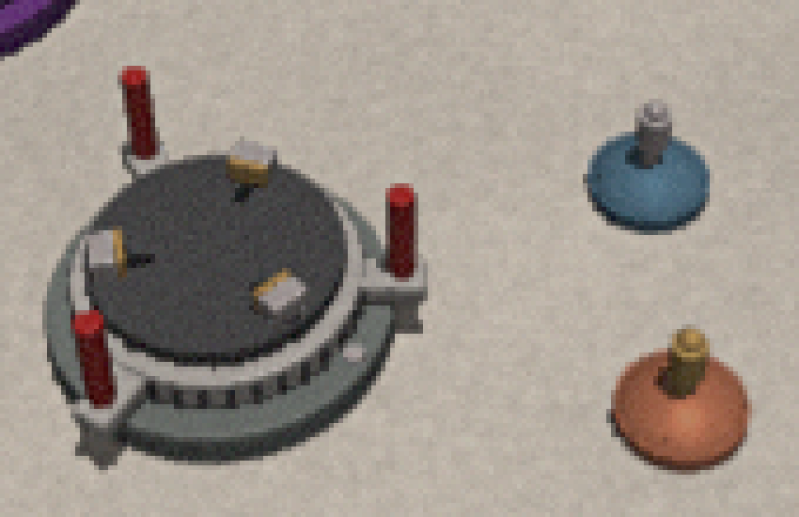

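View pics/c2.png

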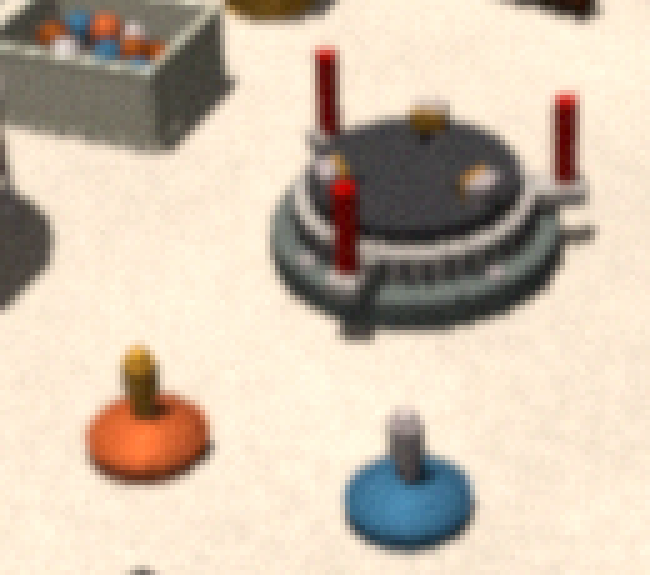

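```bash
cat > m.py <<'E'
from h import *
from scipy.optimize import least_squares
A,B=load('s0'),load('d0')
pa=lambda x,y:(170+(x+.5)/4.7-.5,175+(y+.5)/4.7-.5)
pb=lambda x,y:(170+(x+.5)/5-.5,145+(y+.5)/5-.5)
E
python3 - <<'E'
from m import *
P=[pa(135,74),pa(401,191),pa(89,320)];Q=[pb(326,53),pb(566,98),pb(344,187)]
for g,p in((A,P),(B,Q)):
    w=np.array([onplane(g,*q,.095) for q in p])[:,:2];c=w.mean(0);print(w.round(4).tolist(),c.round(4),np.linalg.norm(w-c,axis=1).round(4),np.degrees(np.arctan2(*(w-c).T[::-1])).round(1))
for g,p in((A,[(690,332),(690,342)]),(B,[(139,351),(139,358)])):
    f=pa if g is A else pb
    print([onplane(g,*f(*q),z).round(4) for q,z in zip(p,(.062,.057))])
# rim mid: left/right extremes on z~.005, near edge
print([onplane(A,*pa(*q),z).round(4) for q,z in(((612,412),.006),((749,412),.006),((680,470),0))])
print([onplane(B,*pb(*q),z).round(4) for q,z in(((88,440),.006),((210,440),.006),((148,481),0))])
# jaws (tops z .069), candidates
for g,f,l in((A,pa,[(255,152),(280,290),(103,250)]),(B,pb,[(430,106),(482,182),(328,166)])):print([onplane(g,*f(*q),.069).round(3) for q in l])
print([onplane(A,308,208,.03).round(3),onplane(A,373,228,.03).round(3)])
E
```

```text
[[0.4643, -0.1123], [0.5449, 0.0154], [0.6155, -0.1194]] [ 0.5415 -0.0721] [0.0871 0.0876 0.0878] [-152.5   87.8  -32.6]
[[0.614, -0.1214], [0.4627, -0.1162], [0.5443, 0.0135]] [ 0.5403 -0.0747] [0.0872 0.0881 0.0883] [ -32.4 -151.9   87.4]
[array([0.604 , 0.1436, 0.062 ]), array([0.6058, 0.1438, 0.057 ])]
[array([0.6027, 0.1425, 0.062 ]), array([0.6036, 0.1419, 0.057 ])]
[array([0.606 , 0.1118, 0.006 ]), array([0.6079, 0.1757, 0.006 ]), array([0.6349, 0.1407, 0.    ])]
[array([0.6323, 0.1551, 0.006 ]), array([0.5725, 0.1332, 0.006 ]), array([0.5914, 0.1674, 0.    ])]
[array([ 0.493, -0.055,  0.069]), array([ 0.58 , -0.04 ,  0.069]), array([ 0.554, -0.122,  0.069])]
[array([ 0.55 , -0.125,  0.069]), array([ 0.491, -0.055,  0.069]), array([ 0.579, -0.042,  0.069])]
[array([0.466, 0.143, 0.03 ]), array([0.533, 0.285, 0.03 ])]
```

Run:
```python
from h import *
p=sense()['position']
print(rel([.6035,.143,.16]),rel([.43,-.19,.18]))
y=Rot.from_rotvec(sense()['tool_rot']).as_matrix()[:,1];print(np.arctan2(y[1],y[0]))
```

```text
[ 614.42533139 -540.53924508   54.7278677 ] [ 332.54233975 -292.50317863   34.44637946]
-1.2019717347983887
```

Call:
carry_out(steps=[330,-290,20,0,0,-1.2,1,330,-290,20,0,0,-1.2,1,330,-290,20,0,0,-1.2,1,330,-290,20,0,0,-1.2,1,330,-290,20,0,0,-1.2,1,330,-290,20,0,0,-1.2,1,330,-290,20,0,0,-1.2,1,330,-290,20,0,0,-1.2,1])

```text
time_s: 0.9
position: [0.4107, -0.2268, 0.1963]
tool_rot: [2.217, 2.226, -0.0]
contact_force: [0.3, -0.1, 0.2]
width: 1.0
gripper_force: 0.0
```

```bash
cat > st.py <<'E'
from h import *
import sys
s=sense();y=Rot.from_rotvec(s['tool_rot']).as_matrix()
print(s['time_s'],s['position'].round(4),'phi',np.arctan2(y[1,1],y[0,1]).round(4),'tilt',y[2].round(3),'F',s['contact_force'].round(1),s['moment'].round(2),s['width'],s['gripper_force'])
if len(sys.argv)>3: print(rel([float(a) for a in sys.argv[1:4]]).round(1))
E
python3 st.py .6035 .143 .14
```

```text
0.9 [ 0.4107 -0.2268  0.1963] phi 0.0039 tilt [-0.  0. -1.] F [ 0.3 -0.1  0.2] [-0.02 -0.13 -0.04] 1.0003544584553627 0.0
[369.1 194.2  56.3]
```

Call:
carry_out(steps=[365,190,40,0,0,0,1,365,190,40,0,0,0,1,365,190,40,0,0,0,1,365,190,40,0,0,0,1,365,190,40,0,0,0,1,365,190,40,0,0,0,1,365,190,40,0,0,0,1,365,190,40,0,0,0,1])

```text
time_s: 1.7
position: [0.5953, 0.1261, 0.1573]
tool_rot: [-2.223, -2.219, 0.001]
contact_force: [1.3, -0.8, -0.0]
width: 1.001
gripper_force: 0.0
```

Call:
carry_out(steps=[0,0,0,0,0,0,1])

```text
time_s: 1.8
position: [0.596, 0.1286, 0.1564]
tool_rot: [-2.219, -2.223, -0.0]
contact_force: [0.1, -0.6, 0.3]
width: 1.002
gripper_force: 0.0
```

```bash
python3 st.py .6035 .143 .029;python3 - <<'E'
from h import *
g=save('wrist','w0');print(-g['R'].T@g['t'],[proj(g,[.6035,.143,z]) for z in(.056,0)])
E
```

```text
1.8 [0.596  0.1286 0.1564] phi 0.0022 tilt [ 0.001 -0.    -1.   ] F [ 0.1 -0.6  0.3] [-0.04 -0.09  0.01] 1.0017240373834377 0.0
[ 14.3   7.5 127.4]
[0.59779306 0.19413414 0.32669031] [(np.float64(262.66303308673247), np.float64(177.2660759480511)), (np.float64(261.52960831182793), np.float64(166.53866281399175))]
```

View pics/w0.png

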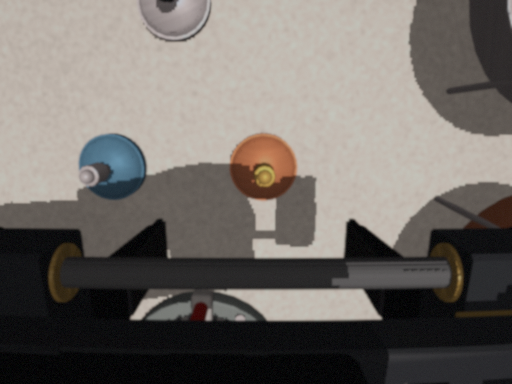

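The wrist view shows the copper lid's rim centred at (264,167) with the brass finial at (264,176). That is within 2 px of the prediction, so the choice and the position hold. I descend now.

Call:
carry_out(steps=[14.5,8.5,40,0,0,0,1,14.5,8.5,70,0,0,0,1,14.5,8.5,95,0,0,0,1,14.5,8.5,115,0,0,0,1,14.5,8.5,127,0,0,0,1,14.5,8.5,127,0,0,0,1,14.5,8.5,127,0,0,0,0.4,14.5,8.5,127,0,0,0,0.3])

```text
time_s: 2.65
position: [0.6038, 0.1383, 0.0319]
tool_rot: [2.223, 2.218, 0.002]
contact_force: [-0.4, 0.6, 0.4]
width: 0.89
gripper_force: 0.0
```

```bash
python3 st.py .6045 .143 .029
```

```text
2.65 [0.6038 0.1383 0.0319] phi -0.0023 tilt [ 0.     0.002 -1.   ] F [-0.4  0.6  0.4] [ 0.01 -0.12 -0.06] 0.8901203099349033 0.0
[4.7 0.7 2.9]
```

Call:
carry_out(steps=[4.5,0.5,2.5,0,0,0,0.5,4.5,0.5,2.5,0,0,0,0.5,4.5,0.5,2.5,0,0,0,0.4])

```text
time_s: 2.95
position: [0.6038, 0.1432, 0.0285]
tool_rot: [2.223, 2.22, 0.0]
contact_force: [0.5, -0.2, -0.2]
width: 0.636
gripper_force: 0.0
```

```bash
python3 st.py .6045 .143 .029
```

```text
2.95 [0.6038 0.1432 0.0285] phi -0.0016 tilt [-0.  0. -1.] F [ 0.5 -0.2 -0.2] [ 0.03 -0.12 -0.01] 0.6364174437863795 0.0
[-0.2  0.7 -0.5]
```

Aligned, so I close.

Call:
carry_out(steps=[0,0.5,0,0,0,0,0.25,0,0.5,0,0,0,0,0.25,0,0.5,0,0,0,0,0.22,0,0.5,0,0,0,0,0.2,0,0.5,0,0,0,0,0,0,0.5,0,0,0,0,0,0,0.5,0,0,0,0,0,0,0.5,0,0,0,0,0])

```text
time_s: 3.75
position: [0.6042, 0.143, 0.0282]
tool_rot: [-2.224, -2.219, 0.0]
contact_force: [-0.4, -0.5, 0.4]
width: 0.181
gripper_force: 30.0
```

Call:
carry_out(steps=[0,0,0,0,0,0,0,0,0,-20,0,0,0,0,0,0,-50,0,0,0,0,0,0,-80,0,0,0,0,0,0,-110,0,0,0,0,0,0,-130,0,0,0,0,0,0,-130,0,0,0,0,0,0,-130,0,0,0,0])

```text
time_s: 4.55
position: [0.604, 0.143, 0.1575]
tool_rot: [-2.224, -2.219, 0.001]
contact_force: [0.8, 0.1, -2.6]
width: 0.18
gripper_force: 30.0
```

```bash
python3 st.py .541 -.0735 .15
```

```text
4.55 [0.604  0.143  0.1575] phi -0.002 tilt [-0. -0. -1.] F [ 0.8  0.1 -2.6] [-0.04 -0.08  0.03] 0.17961493667461934 29.99972552061081
[-216.6  -62.5    7.6]
```

Call:
carry_out(steps=[-25,-7,0,0,0,0,0,-60,-17,0,0,0,0,0,-100,-29,0,0,0,0,0,-140,-40,0,0,0,0,0,-180,-52,0,0,0,0,0,-205,-59,0,0,0,0,0,-216.5,-62.5,0,0,0,0,0,-216.5,-62.5,0,0,0,0,0])

```text
time_s: 5.35
position: [0.5407, -0.0742, 0.1571]
tool_rot: [-2.225, -2.216, 0.002]
contact_force: [0.5, -0.4, -2.4]
width: 0.181
gripper_force: 30.0
```

Call:
carry_out(steps=[0,0,0,0,0,0,0,0,0,0,0,0,0,0])

```text
time_s: 5.55
position: [0.5415, -0.0722, 0.1578]
tool_rot: [-2.222, -2.22, 0.0]
contact_force: [-1.2, -0.2, -1.7]
width: 0.184
gripper_force: 30.0
```

```bash
python3 st.py .541 -.0735 .09;python3 - <<'E'
from h import *
a=save('scene','s1')['pixels'];b=save('side','d1')['pixels']
c=np.hstack([cv2.resize(x,(400,400),interpolation=3) for x in(a[165:285,160:280],b[115:215,205:305])])
cv2.imwrite('pics/c3.png',cv2.convertScaleAbs(c[:,:,::-1],alpha=1.6))
E
```

```text
5.55 [ 0.5415 -0.0722  0.1578] phi -0.0009 tilt [ 0. -0. -1.] F [-1.2 -0.2 -1.7] [-0.01 -0.07 -0.05] 0.18410091511945442 29.999704957008362
[-1.3 -0.5 67.8]
```

View pics/c3.png

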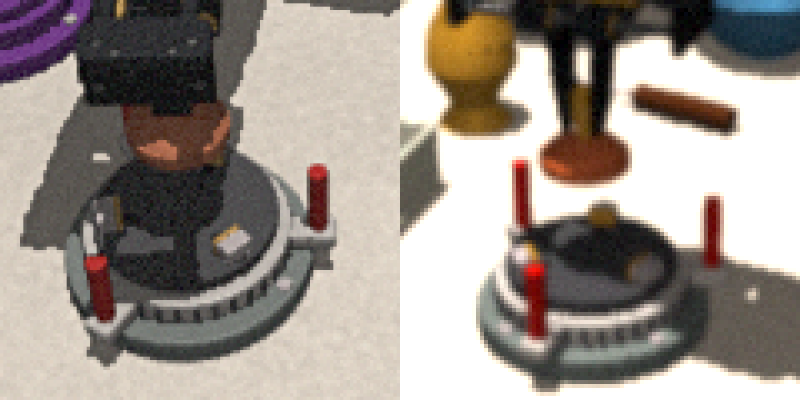

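The lid hangs upright above the plate centre: (175,140) in the left half of the crop, (585,160) in the right. I lower it.

Call:
carry_out(steps=[-1,-0.5,15,0,0,0,0,-1,-0.5,35,0,0,0,0,-1,-0.5,52,0,0,0,0,-1,-0.5,63,0,0,0,0,-1,-0.5,69,0,0,0,0,-1,-0.5,71,0,0,0,0,-1,-0.5,71,0,0,0,0,-1,-0.5,71,0,0,0,0])

```text
time_s: 6.45
position: [0.5412, -0.0744, 0.0878]
tool_rot: [2.223, 2.219, 0.001]
contact_force: [0.4, -0.2, -1.6]
width: 0.182
gripper_force: 30.0
```

```bash
python3 st.py .541 -.0735 .083
```

```text
6.45 [ 0.5412 -0.0744  0.0878] phi -0.0019 tilt [-0.     0.001 -1.   ] F [ 0.4 -0.2 -1.6] [-0.03 -0.15  0.01] 0.181609528916705 29.999674558639526
[ 0.9 -0.2  4.8]
```

Call:
carry_out(steps=[0.5,0,1,0,0,0,0,0.5,0,2,0,0,0,0,0.5,0,3,0,0,0,0,0.5,0,3.5,0,0,0,0,0.5,0,3.5,0,0,0,0])

```text
time_s: 6.95
position: [0.5408, -0.0739, 0.0837]
tool_rot: [-2.224, -2.219, 0.0]
contact_force: [0.3, -0.1, -2.2]
width: 0.183
gripper_force: 30.0
```

```bash
python3 st.py .541 -.0735 .083
```

```text
6.95 [ 0.5408 -0.0739  0.0837] phi -0.002 tilt [-0. -0. -1.] F [ 0.3 -0.1 -2.2] [-0.01 -0.09  0.  ] 0.18308233627465798 29.999619126319885
[0.4 0.2 0.7]
```

Call:
carry_out(steps=[0,0,0.5,0,0,0,0,0,0,1,0,0,0,0,0,0,1,0,0,0,0])

```text
time_s: 7.25
position: [0.5409, -0.0739, 0.0832]
tool_rot: [2.223, 2.219, 0.0]
contact_force: [-2.8, -0.1, 3.8]
width: 0.185
gripper_force: 30.0
```

Contact: the vertical force has changed sign. I release.

Call:
carry_out(steps=[0,0,0,0,0,0,0.25,0,0,0,0,0,0,0.35,0,0,0,0,0,0,0.45,0,0,0,0,0,0,0.45,0,0,0,0,0,0,0.45,0,0,-10,0,0,0,0.45,0,0,-40,0,0,0,0.45,0,0,-70,0,0,0,0.45])

```text
time_s: 8.05
position: [0.5406, -0.0738, 0.1539]
tool_rot: [-2.223, -2.219, 0.001]
contact_force: [0.2, 1.5, 0.4]
width: 0.452
gripper_force: 0.0
```

Call:
carry_out(steps=[30,0,0,0,0,0,0.45,60,0,0,0,0,0,0.45,85,0,0,0,0,0,0.45,88,3,0,0,0,0,0.45,88,3,0,0,0,0,0.45])

```text
time_s: 8.55
position: [0.5445, 0.0144, 0.1533]
tool_rot: [2.222, 2.22, 0.001]
contact_force: [-0.7, 0.3, 0.4]
width: 0.448
gripper_force: 0.0
```

```bash
python3 st.py .5445 .0145 .065;python3 - <<'E'
from h import *
a=save('scene','s2')['pixels'];b=save('side','d2')['pixels']
c=np.hstack([cv2.resize(x,(400,400),interpolation=3) for x in(a[165:285,160:280],b[115:215,205:305])])
cv2.imwrite('pics/c4.png',cv2.convertScaleAbs(c[:,:,::-1],alpha=1.6))
E
```

```text
8.55 [0.5445 0.0144 0.1533] phi -0.0006 tilt [-0.     0.001 -1.   ] F [-0.7  0.3  0.4] [-0.02 -0.1  -0.  ] 0.4477630906255777 0.0
[ 0.1 -0.1 88.3]
```

View pics/c4.png

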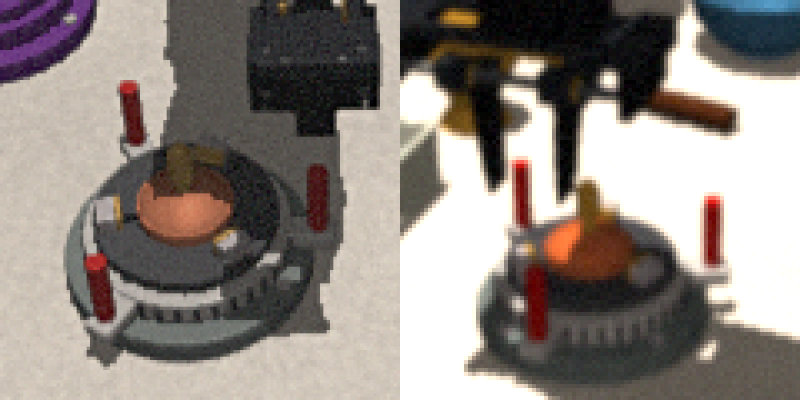

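The lid stands upright on the plate between the jaws, at (185,205) in the left half and (587,245) in the right. The open fingers straddle pin0, at (318,165) left and (537,270) right. I descend and grip the pin.

Call:
carry_out(steps=[0,0,30,0,0,0,0.45,0,0,60,0,0,0,0.45,0,0,80,0,0,0,0.45,0,0,90,0,0,0,0.45,0,0,90,0,0,0,0.3,0,0,90,0,0,0,0.2,0,0,90,0,0,0,0,0,0,90,0,0,0,0])

```text
time_s: 9.45
position: [0.5445, 0.014, 0.0637]
tool_rot: [2.223, 2.218, 0.001]
contact_force: [0.1, -1.1, -0.2]
width: 0.172
gripper_force: 0.0
```

Call:
carry_out(steps=[0,0,0,0,0,0,0,0,0,0,0,0,0,0])

```text
time_s: 9.65
position: [0.5443, 0.0141, 0.0635]
tool_rot: [2.223, 2.219, 0.001]
contact_force: [-1.4, -0.1, 6.3]
width: 0.138
gripper_force: 30.0
```

```bash
cat > arc.py <<'E'
from h import *
import sys
s=sense();p=s['position'];R=Rot.from_rotvec(s['tool_rot']).as_matrix()
c=np.array([.541,-.0737]);d=p[:2]-c;print('pin ang',np.degrees(np.arctan2(d[1],d[0])).round(1),'r',np.linalg.norm(d).round(4),'t',s['time_s'],'F',s['contact_force'].round(1),s['width'])
for k in map(float,sys.argv[1:]):
    n=c+Rot.from_euler('z',-k,degrees=True).as_matrix()[:2,:2]@(d/np.linalg.norm(d)*.088)
    print(k,(R.T@np.r_[n-p[:2],0]*1000).round(1),np.radians(k).round(3))
E
python3 arc.py 4 8 12 16 20 24 28 32; python3 st.py
```

```text
pin ang 87.8 r 0.0879 t 9.65 F [-1.4 -0.1  6.3] 0.13782438745670075
4.0 [-0.3  6.1  0. ] 0.07
8.0 [-1.2 12.2  0. ] 0.14
12.0 [-2.4 18.2  0. ] 0.209
16.0 [-4.1 24.1  0. ] 0.279
20.0 [-6.2 29.9  0. ] 0.349
24.0 [-8.8 35.5  0. ] 0.419
28.0 [-11.6  40.9   0.1] 0.489
32.0 [-14.9  46.1   0.1] 0.559
9.65 [0.5443 0.0141 0.0635] phi -0.0019 tilt [-0.     0.001 -1.   ] F [-1.4 -0.1  6.3] [-0.08  0.13 -0.01] 0.13782438745670075 30.002624988555908
```

Call:
carry_out(steps=[-0.3,6,0,0,0,0.07,0,-1.2,12,0,0,0,0.14,0,-2.4,18,0,0,0,0.21,0,-4.1,24,0,0,0,0.28,0,-6.2,30,0,0,0,0.35,0,-8.8,35.5,0,0,0,0.42,0,-11.6,41,0,0,0,0.49,0,-15,46,0,0,0,0.56,0])

```text
time_s: 10.45
position: [0.5898, -0.0013, 0.0635]
tool_rot: [2.752, 1.515, -0.001]
contact_force: [-4.9, -0.8, 8.7]
width: 0.14
gripper_force: 30.0
```

```bash
python3 arc.py 4 8 12 16 20 24 28 32; python3 st.py
```

```text
pin ang 56.0 r 0.0873 t 10.45 F [-4.9 -0.8  8.7] 0.13987674885805879
4.0 [ 0.3  6.1 -0. ] 0.07
8.0 [-0.5 12.2 -0. ] 0.14
12.0 [-1.8 18.3 -0. ] 0.209
16.0 [-3.4 24.2 -0. ] 0.279
20.0 [-5.5 30.  -0. ] 0.349
24.0 [-8.  35.6 -0. ] 0.419
28.0 [-10.8  41.   -0. ] 0.489
32.0 [-14.   46.3  -0. ] 0.559
10.45 [ 0.5898 -0.0013  0.0635] phi -0.5645 tilt [-0.001 -0.    -1.   ] F [-4.9 -0.8  8.7] [-0.33  0.82  0.06] 0.13987674885805879 30.000168085098267
```

Call:
carry_out(steps=[0.2,6,0,0,0,0.07,0,-0.5,12,0,0,0,0.14,0,-1.8,18,0,0,0,0.21,0,-3.4,24,0,0,0,0.28,0,-5.5,30,0,0,0,0.35,0,-8,35.5,0,0,0,0.42,0,-10.8,41,0,0,0,0.49,0,-14,46.3,0,0,0,0.56,0])

```text
time_s: 11.25
position: [0.6201, -0.0379, 0.0635]
tool_rot: [-3.063, -0.696, 0.005]
contact_force: [-12.3, -1.9, 12.7]
width: 0.141
gripper_force: 30.0
```

```bash
python3 arc.py 2 4 6 8 10 12 14 16; python3 st.py
```

```text
pin ang 24.3 r 0.0868 t 11.25 F [-12.3  -1.9  12.7] 0.14135727686444535
2.0 [ 1.   3.1 -0. ] 0.035
4.0 [ 0.8  6.2 -0. ] 0.07
6.0 [ 0.5  9.2 -0. ] 0.105
8.0 [ 0.  12.3 -0. ] 0.14
10.0 [-0.5 15.3 -0. ] 0.175
12.0 [-1.2 18.3 -0. ] 0.209
14.0 [-1.9 21.3 -0. ] 0.244
16.0 [-2.8 24.2 -0. ] 0.279
11.25 [ 0.6201 -0.0379  0.0635] phi -1.1242 tilt [-0.003 -0.001 -1.   ] F [-12.3  -1.9  12.7] [-0.47  2.01  0.13] 0.14135727686444535 30.00418782234192
```

Call:
carry_out(steps=[-0.1,3,0,0,0,0.035,0,-0.5,6,0,0,0,0.07,0,-0.8,9,0,0,0,0.105,0,-0.8,9,0,0,0,0.105,0])

```text
time_s: 11.65
position: [0.6234, -0.0465, 0.0635]
tool_rot: [-3.095, -0.536, 0.005]
contact_force: [-11.0, -4.9, 10.3]
width: 0.141
gripper_force: 30.0
```

```bash
python3 arc.py 2 4 6 8; python3 st.py
```

```text
pin ang 18.3 r 0.0867 t 11.65 F [-11.   -4.9  10.3] 0.14079819437582614
2.0 [ 1.1  3.1 -0. ] 0.035
4.0 [ 0.9  6.2 -0. ] 0.07
6.0 [ 0.6  9.2 -0. ] 0.105
8.0 [ 0.1 12.3 -0. ] 0.14
11.65 [ 0.6234 -0.0465  0.0635] phi -1.2279 tilt [-0.003 -0.001 -1.   ] F [-11.   -4.9  10.3] [-0.79  1.81  0.07] 0.14079819437582614 30.003188252449036
```

Call:
carry_out(steps=[-1,3,0,0,0,0.035,0,-1.2,6,0,0,0,0.07,0,-1.2,6,0,0,0,0.07,0])

```text
time_s: 11.95
position: [0.625, -0.0523, 0.0635]
tool_rot: [3.112, 0.427, -0.002]
contact_force: [-6.8, -1.6, 9.2]
width: 0.139
gripper_force: 30.0
```

```bash
python3 arc.py 2 4 6 8; python3 st.py
```

```text
pin ang 14.3 r 0.0867 t 11.95 F [-6.8 -1.6  9.2] 0.13938611094662218
2.0 [ 1.2  3.1 -0. ] 0.035
4.0 [ 1.   6.2 -0. ] 0.07
6.0 [ 0.6  9.2 -0. ] 0.105
8.0 [ 0.2 12.3 -0. ] 0.14
11.95 [ 0.625  -0.0523  0.0635] phi -1.2979 tilt [-0.001 -0.    -1.   ] F [-6.8 -1.6  9.2] [-0.3   1.14  0.05] 0.13938611094662218 30.001730024814606
```

Call:
carry_out(steps=[0,1.5,0,0,0,0.017,0,0,3,0,0,0,0.035,0,0,3,0,0,0,0.035,0])

```text
time_s: 12.25
position: [0.6255, -0.0545, 0.0635]
tool_rot: [-3.119, -0.374, 0.003]
contact_force: [-8.1, 2.4, 10.0]
width: 0.142
gripper_force: 30.0
```

```bash
python3 arc.py 2 4; python3 st.py
```

```text
pin ang 12.8 r 0.0866 t 12.25 F [-8.1  2.4 10. ] 0.14174871813611076
2.0 [ 1.3  3.1 -0. ] 0.035
4.0 [ 1.1  6.2 -0. ] 0.07
12.25 [ 0.6255 -0.0545  0.0635] phi -1.3321 tilt [-0.002 -0.001 -1.   ] F [-8.1  2.4 10. ] [0.25 1.35 0.09] 0.14174871813611076 30.003335773944855
```

Call:
carry_out(steps=[0,1.5,0,0,0,0.017,0,0,3,0,0,0,0.03,0,0,3,0,0,0,0.03,0])

```text
time_s: 12.55
position: [0.626, -0.0569, 0.0635]
tool_rot: [-3.123, -0.327, 0.004]
contact_force: [-8.3, 4.3, 10.5]
width: 0.141
gripper_force: 30.0
```

```bash
python3 arc.py 2 4; python3 st.py
```

```text
pin ang 11.2 r 0.0866 t 12.55 F [-8.3  4.3 10.5] 0.14113145639193497
2.0 [ 1.3  3.1 -0. ] 0.035
4.0 [ 1.1  6.2 -0. ] 0.07
12.55 [ 0.626  -0.0569  0.0635] phi -1.3619 tilt [-0.002 -0.002 -1.   ] F [-8.3  4.3 10.5] [0.84 1.46 0.15] 0.14113145639193497 30.006092190742493
```

Call:
carry_out(steps=[-0.2,1.5,0,0,0,0.017,0,-0.2,3,0,0,0,0.03,0,-0.2,3,0,0,0,0.03,0])

```text
time_s: 12.85
position: [0.6264, -0.0593, 0.0635]
tool_rot: [-3.127, -0.28, 0.004]
contact_force: [-8.0, 9.0, 12.0]
width: 0.142
gripper_force: 30.0
```

```bash
python3 arc.py 2 4; python3 st.py;python3 - <<'E'
from h import *
a=save('scene','s3')['pixels'];b=save('side','d3')['pixels']
c=np.hstack([cv2.resize(x,(400,400),interpolation=3) for x in(a[195:285,170:260],b[145:215,215:285])])
cv2.imwrite('pics/c5.png',cv2.convertScaleAbs(c[:,:,::-1],alpha=1.8))
E
```

```text
pin ang 9.6 r 0.0866 t 12.85 F [-8.  9. 12.] 0.1417242949223869
2.0 [ 1.3  3.1 -0. ] 0.035
4.0 [ 1.1  6.2 -0. ] 0.07
12.85 [ 0.6264 -0.0593  0.0635] phi -1.3919 tilt [-0.002 -0.002 -1.   ] F [-8.  9. 12.] [1.48 1.47 0.21] 0.1417242949223869 30.008440911769867
```

View pics/c5.png

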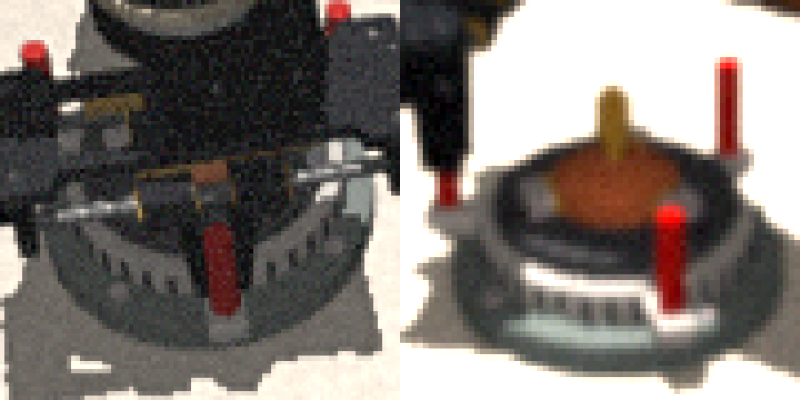

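Both jaws visible in the side view, at (540,195) and (690,200), touch the upright lid. The tangential force is climbing, from 2.4 to 4.3 to 9 N. I press once more, then release.

Call:
carry_out(steps=[-0.2,1.5,0,0,0,0.015,0,-0.2,3,0,0,0,0.03,0,-0.2,3,0,0,0,0.03,0])

```text
time_s: 13.25
position: [0.6267, -0.0616, 0.0635]
tool_rot: [-3.13, -0.234, 0.004]
contact_force: [-8.9, 12.2, 11.6]
width: 0.145
gripper_force: 30.0
```

```bash
python3 arc.py; python3 st.py
```

```text
pin ang 8.0 r 0.0866 t 13.25 F [-8.9 12.2 11.6] 0.14459277136473606
13.25 [ 0.6267 -0.0616  0.0635] phi -1.4218 tilt [-0.002 -0.003 -1.   ] F [-8.9 12.2 11.6] [2.18 1.34 0.21] 0.14459277136473606 30.01116782426834
```

Call:
carry_out(steps=[0,0,0,0,0,0,0.3,0,0,0,0,0,0,0.45,0,0,0,0,0,0,0.45,0,0,0,0,0,0,0.45,0,0,-20,0,0,0,0.45,0,0,-60,0,0,0,0.45,0,0,-100,0,0,0,0.45,0,0,-120,0,0,0,0.45])

```text
time_s: 14.05
position: [0.6291, -0.0642, 0.1863]
tool_rot: [3.131, 0.233, 0.007]
contact_force: [1.2, 0.6, -0.4]
width: 0.452
gripper_force: 0.0
```

Call:
carry_out(steps=[50,0,0,0,0,0,0.45,100,0,0,0,0,0,0.45,150,0,0,0,0,0,0.45,150,0,0,0,0,0,0.45,150,0,0,0,0,0,0.45])

```text
time_s: 14.55
position: [0.7764, -0.0414, 0.1812]
tool_rot: [-3.133, -0.234, 0.003]
contact_force: [-1.5, 0.3, 0.4]
width: 0.451
gripper_force: 0.0
```

```bash
python3 st.py;python3 - <<'E'
from h import *
a=save('scene','s4')['pixels'];b=save('side','d4')['pixels']
c=np.hstack([cv2.resize(x,(400,400),interpolation=3) for x in(a[190:280,170:260],b[145:215,215:285])])
cv2.imwrite('pics/c6.png',cv2.convertScaleAbs(c[:,:,::-1],alpha=1.8))
E
```

```text
14.55 [ 0.7764 -0.0414  0.1812] phi -1.4216 tilt [-0.002 -0.    -1.   ] F [-1.5  0.3  0.4] [-0.    0.04  0.  ] 0.4513078504514644 0.0
```

View pics/c6.png

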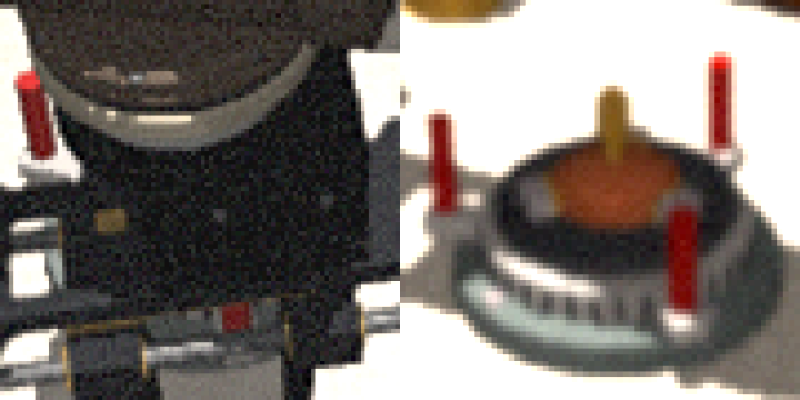

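The side view shows the lid upright, with jaws against it at (540,195) and (680,200). The arm is clear. I'll check whether the sleeve kept its angle, using the pin tops at (719,62), (440,119) and (682,211).

Run:
```python
from h import *
g=load('d4');k=400/70
f=lambda x,y:(215+(x+.5)/k-.5,145+(y+.5)/k-.5)
w=np.array([onplane(g,*f(*q),.095)[:2] for q in((719,62),(440,119),(682,211))]);c=w.mean(0)
print(c,np.linalg.norm(w-c,axis=1),np.degrees(np.arctan2(*(w-c).T[::-1])))
X=onplane(g,*f(613,92),.055+.061);print(X)
```

```text
[ 0.35369052 -0.13751585] [0.09184878 0.0856686  0.08083309] [-112.64134868   13.31940271  126.43352811]
[ 0.35502201 -0.13548438  0.116     ]
```

Run:
```python
from h import *
g=load('d4');k=400/70
f=lambda x,y:(215+(x-400+.5)/k-.5,145+(y+.5)/k-.5)
w=np.array([onplane(g,*f(*q),.095)[:2] for q in((719,62),(440,119),(682,211))]);c=w.mean(0)
print(c,np.linalg.norm(w-c,axis=1),np.degrees(np.arctan2(*(w-c).T[::-1])))
X=onplane(g,*f(613,92),.055+.061);print(X)
```

```text
[ 0.53987123 -0.07276938] [0.08559963 0.08748562 0.08516836] [-107.93957723   13.12029199  133.69503659]
[ 0.539023   -0.07163229  0.116     ]
```

Call:
carry_out(steps=[0,0,0,0,0,0,0.45,0,0,0,0,0,0,0.45,0,0,0,0,0,0,0.45,0,0,0,0,0,0,0.45,0,0,0,0,0,0,0.45,0,0,0,0,0,0,0.45,0,0,0,0,0,0,0.45,0,0,0,0,0,0,0.45])

```text
time_s: 15.45
position: [0.7764, -0.0415, 0.1826]
tool_rot: [3.133, 0.234, -0.0]
contact_force: [0.2, 0.1, -0.6]
width: 0.448
gripper_force: 0.0
```

Run:
```python
from h import *
def red(g):
    p=g['pixels'].astype(int)[140:215,215:300];m=((p[...,0]>70)&(p[...,1]<40)&(p[...,2]<45)).astype(np.uint8)
    n,l,s,c=cv2.connectedComponentsWithStats(m);return [(s[i,4],c[i].round(2)) for i in range(1,n) if s[i,4]>10]
a=red(load('d4'));b=red(save('side','d5'));print(a,b,sep='\n')
```

```text
[(np.int32(29), array([55.48, 22.76])), (np.int32(53), array([36.98, 38.81]))]
[(np.int32(28), array([55.5, 22.5])), (np.int32(54), array([37.43, 38.78]))]
```

The sleeve is at rest, so I hand in.

```bash
python3 -c "
from h import *
print(robot.finish_job())"
```

```text
the job is handed in; nothing more can be done
None
```

I set the copper lid upright on the face plate, turned the sleeve clockwise by one red pin to about 1.5 rad until the jaws closed on the lid, let go and handed the job in; the grip after letting go was inferred from pin position and push force, as jaw forces can't be measured, and no verdict came back.

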